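Dispense a film canister with the rocker gate

ROBOT

A 7-joint arm with a two-finger parallel gripper is mounted at the origin on the work surface. World frame = base frame: x ahead of the robot, y to its left, z up, the work surface at z = 0. Lengths are in m, angles in rad, forces in N, time in s.
With the tool pointing down it reaches from about 0.35 to 0.9 m from the base axis. Payload 8.1 kg.
Tool frame: the origin (TCP) lies at the very end of the fingers, on their centre line; the grasp point (between the pads) lies 19 mm behind it; z points along the fingers, y is the direction in which the jaws open and shut (so a half turn about z gives the same grasp; the last joint's range is limited). The gripper opens to 92 mm and grips with 3 to 60 N. Pads are 19 mm wide; open, the fingers measure 130 mm over their backs; the gripper's body (75 mm by 190 mm) begins 47 mm behind the grasp point.
Start: joints at [1.145, 0.434, 0.025, 1.573, -0.012, 1.134, -0.075], TCP at [0.198, -0.593, 0.227] pointing down, gripper open.
Joint ranges: [-2.62, 2.62], [-0.44, 2.09], [-1.27, 1.32], [0.08, 2.57], [-1.32, 4.46], [0.12, 2], [-2.74, 2.74]. Speed limits (rad/s): [2.22, 2.22, 3.01, 3.01, 3.14, 3.14, 3.14].

INTERFACE

Orientations are given as a rotation vector (axis times angle).
In Python, from cell import observe, get_image, sign_off gives the robot as it stands.
- The arm moves only by the tool arm_command, never from a script. Its argument "deltas" is a list of rows, each an object with "xyz": the shift along the tool's x, y, z in cm, a list of three; "turn": the turn about the tool's z in degrees; "jaw": the closure in counts, from 0 (fully open) to 255 (shut). A call has 1 to 5 rows; each row is the pose to reach, as a shift and turn from the pose measured when the call began, along the tool's axes at that moment; what a row does not reach only later rows make up. A row lasts 1/12 s, in which the tool goes at most 41.7 mm and 7.16 degrees, less where a joint would pass 70% of its speed; a pose out of reach is approached as far as the arm can. A call with a gripper value outside its range is refused whole. The fingers move at their own pace and stop on an object; "force" is the grip in N (left out, the last holds). Time passes only in rows, so rows that repeat a pose let the fingers close. It gives the time, the measured TCP pose, the force and the opening at its end, in the units of the state.
- observe(): the state, without advancing time (a new reading comes with each control period).
- get_image(name): name is "side" or "top" or "wrist"; returns a dict with "frame" (384x512x3 uint8, red, green, blue), "depth" (384x512 float32, m along the optical axis (not along the pixel's ray), 0 where there is no reading), "camera_matrix" (3x3 intrinsics, pixels), "distortion" ([k1, k2, p1, p2, k3] as OpenCV has them; the pictures are not rectified), "cam_to_world" (4x4, takes a point from camera to world coordinates). Camera axes: x right, y up, looking along -z (the intrinsics and any distortion apply to the point x, -y, -z); pixel columns grow to the right and rows downward; lengths in m; the calibration is good to about 2 mm. A picture is of the moment at which its call begins.
- sign_off(): hands the job in, once; it reports no verdict.
The state is a dict: "clock": time; "joints": joint angles; "dq": joint speeds; "joint_efforts": joint torques, N m; "position": TCP position; "ee_rot": TCP orientation; "force": force on the tool from outside, world axes, zero at the start; "ft_torque": the same for the moment, N m; "width": opening from 0.0 (shut) to 1.0 (fully open).
Only numpy, scipy, OpenCV 4.12 (cv2) and the standard library are available. Lean on these libraries where they do the work, as an engineer would, in place of code of your own. Each camera call takes 0.05 s, during which the arm holds its last target.

TASK

Of the two small plywood dispensers, find the one holding the fat film canister (the other holds a thin battery) and press down the paddle of its rocking lever with the fingertips so that the gate lifts; keep it down until the canister has rolled to the bottom of the pick-up bay, then let go so that the gate drops shut again. Do not touch the canister itself, leave the battery dispenser shut, and leave everything else where it stands.

Things in the scene. Friction and masses are not known exactly. Their poses are not given: they have to be found in the camera images.
- film_dispenser: Plywood gravity dispenser, fixed. Origin at surface height, z up, own x points downhill. Open chute 56 mm wide inside, 66 mm over its walls (100 mm over the two pivot posts), x = -58 to +169 mm, falling 8 degrees along +x (floor 41 to 10 mm high), side walls 14 mm. Gate across it at x = +33 mm; the pick-up bay is below the gate. This one holds the film canister; the two dispensers are alike, and either may stand on the left.
- battery_dispenser: Plywood gravity dispenser, fixed. Origin at surface height, z up, own x points downhill. Open chute 56 mm wide inside, 66 mm over its walls (100 mm over the two pivot posts), x = -58 to +169 mm, falling 8 degrees along +x (floor 41 to 10 mm high), side walls 14 mm. Gate across it at x = +33 mm; the pick-up bay is below the gate. This one holds the battery and must stay shut.
- film_axle (a point): Centre of the film dispenser's lever axle (dispenser frame x = -35 mm, 78 mm high), between two posts 86 mm high. The lever is an aluminium frame along both sides of the chute: gate at its downhill end, press paddle at its uphill end, overhanging beyond the chute.
- battery_axle (a point): Centre of the battery dispenser's lever axle (dispenser frame x = -35 mm, 78 mm high), between two posts 86 mm high. The lever is an aluminium frame along both sides of the chute: gate at its downhill end, press paddle at its uphill end, overhanging beyond the chute.
- film_paddle (a point): Press paddle of the film dispenser: aluminium plate 45 mm long (along the chute) by 52 mm wide, 6 mm thick; this point is the centre of its upper face, at rest 104 mm above the surface and at dispenser frame x = -127 mm, y = 0; at rest its face slopes 0.25 rad, lower towards the chute. Pressed fully down, its centre is 47 mm lower (travel nearly straight down) and it slopes 0.25 rad the other way.
- battery_paddle (a point): Press paddle of the battery dispenser: aluminium plate 45 mm long (along the chute) by 52 mm wide, 6 mm thick; this point is the centre of its upper face, at rest 104 mm above the surface and at dispenser frame x = -127 mm, y = 0; at rest its face slopes 0.25 rad, lower towards the chute. Pressed fully down, its centre is 47 mm lower (travel nearly straight down) and it slopes 0.25 rad the other way.
- film_rocker (a joint): Lever angle of the film dispenser, rad: 0 = gate shut (rest), grows as the paddle is pressed, stop at 0.5. A spring returns it when let go; about 1.5 N on the paddle starts it and 3 N holds it fully down. The gate clears the canister at about 0.35; the canister then needs about 0.6 s to reach the end of the bay.
- battery_rocker (a joint): Lever angle of the battery dispenser, rad: 0 = gate shut (rest), grows as the paddle is pressed, stop at 0.5. A spring returns it when let go; about 1.5 N on the paddle starts it and 3 N holds it fully down. Leave it at 0.
- canister: Film canister, black plastic cylinder with a grey end, 31 mm diameter, 50 mm long, 30 g; origin at its centre, own y along its axis. Lies across the chute of the film dispenser, resting against the gate with its centre near x = +15 mm; at the bottom of the bay its centre is at x = +148 mm, 28 mm above the surface (dispenser frame).
- battery: Round steel-cased battery, 14.5 mm diameter, 50 mm long, 23 g; origin at its centre, own y along its axis. Lies behind the gate of the battery dispenser.
- lens: Bystander: black wide-angle lens standing on its mount, 82 mm diameter, 88 mm high; origin at the centre of its underside.
- adapter_ring: Bystander: polished steel adapter ring lying flat, 62 mm outside diameter, 11 mm high, within about 120 mm of the film dispenser's paddle; origin at the centre of its underside.
- loupe: Bystander: tiny glass loupe, 30 mm diameter, 26 mm high, just right of the film dispenser (its -y side); origin at the centre of its underside.
- shoe_cover: Bystander: red silicone hot-shoe cover lying flat, 20 x 22 x 8 mm, within about 120 mm of the battery dispenser's paddle; origin at the centre of its underside.
- lens_cap: Bystander: black lens cap lying flat, 78 mm diameter, 8 mm high; origin at the centre of its underside.
- cleaner_bottle: Bystander: white plastic bottle, 34 mm diameter, 85 mm high; origin at the centre of its underside.
There are look-alikes about, which are no part of the job. Of the things that look like the canister, the smaller one is meant.

How it is judged:
On the way, in this order (a step that is already met when the one before it is completed fails the run):
1. the fingers press the film dispenser's paddle down and its gate lifts (contact force between the fingers and film_dispenser above 0.5 N and distance between the grasp point and film_paddle below 0.07 m and value of joint film_rocker above 0.3 rad), for 0.04 s.
2. the canister has rolled to the bottom of the bay while the paddle is still pressed down (x of canister in the frame of film_dispenser between 0.13 and 0.165 m and z of canister in the frame of film_dispenser below 0.042 m and y of canister in the frame of film_dispenser between -0.02 and 0.02 m and value of joint film_rocker above 0.25 rad and contact force between the fingers and film_dispenser above 0.3 N and distance between the grasp point and film_paddle below 0.07 m), for 0.1 s.
3. the paddle is let go and the gate is shut (value of joint film_rocker below 0.04 rad), for 0.1 s.
At the end, for the whole second after the job is handed in: The canister lies still at the bottom of the film dispenser's bay (its centre 130 to 165 mm downhill of the dispenser's origin, within 20 mm of the centre line), both gates are shut (levers below 0.04 rad), and the battery is still behind its gate (x of canister in the frame of film_dispenser between 0.13 and 0.165 m and z of canister in the frame of film_dispenser below 0.042 m and y of canister in the frame of film_dispenser between -0.02 and 0.02 m and linear speed of canister below 0.02 m/s and value of joint each of film_rocker, battery_rocker below 0.04 rad and x of battery in the frame of battery_dispenser below 0.04 m and z of battery in the frame of battery_dispenser below 0.06 m); the robot touches nothing.
It fails at once if the robot touches the canister (contact force between any of the fingers, the arm and canister above 0.3 N).
It fails at once if the robot touches the battery (contact force between any of the fingers, the arm and battery above 0.3 N).
It fails at once if the canister or the battery is lifted out of its chute (z of canister in the frame of film_dispenser above 0.07 m or z of battery in the frame of battery_dispenser above 0.06 m).
It fails at once if the battery dispenser's gate is opened (value of joint battery_rocker above 0.12 rad).
It fails at once if a bystander is moved by more than 20 mm or tipped (distance of any of lens, adapter_ring, loupe, shoe_cover, lens_cap, cleaner_bottle from where it was at the start of the episode above 0.02 m or angle between any of lens, adapter_ring, loupe, shoe_cover, lens_cap, cleaner_bottle's own z axis and vertical above 0.4 rad).
It also fails if it takes over 29 s, if anything falls off the work surface, if the arm or the gripper's body presses on something with over 40 N, if the wrist force passes 120 N, or if a joint passes its speed limit or range.

## Working session

There is one attempt and no reset: what is moved stays moved. The work goes in short steps, Python scripts to look and compute and a tool call to move; the robot and the scene stay as the last step left them, time stands still between calls to the robot, and variables do not carry over. Pictures are saved under pics/ and viewed, and the job is handed in when it is done.

Besides the shell and the picture viewer there is one more tool, called after "Emit:" in YAML: its name, and indented under it one key for each argument. arm_command: Moves the arm, as the interface text tells. Its arguments: {"type":"object","properties":{"deltas":{"type":"array","items":{"type":"object","properties":{"xyz":{"type":"array","items":{"type":"number"}},"turn":{"type":"number"},"jaw":{"type":"number"}}}},"force":{"type":"number"}},"required":["deltas"]}

```bash
ls; mkdir -p pics; python3 - <<'E'
from cell import observe,get_image
import cv2,numpy as np,pickle
print(observe())
for n in ("top","side","wrist"):
    d=get_image(n); pickle.dump(d,open(f"{n}0.pkl","wb"))
    cv2.imwrite(f"pics/{n}0.png",d["frame"][:,:,::-1])
    print(n,d["camera_matrix"],d["distortion"],np.round(d["cam_to_world"],3))
E
```

```text
pics
{'clock': 0.0, 'joints': array([ 1.14540249,  0.43521915,  0.02498052,  1.5741131 , -0.01158217,
        1.13400015, -0.0750742 ]), 'dq': array([ 0.00027877,  0.00024497,  0.00226918, -0.00014035, -0.00027113,
        0.000191  ,  0.0003484 ]), 'joint_efforts': array([-4.61784748e-04, -6.67851019e+01,  9.84665640e-01, -3.14455247e+01,
       -6.06132718e-02,  4.28939809e-02,  2.01978150e-04]), 'position': array([ 0.19803025, -0.59224772,  0.22594126]), 'ee_rot': array([-3.09925496e+00, -5.04530106e-01,  6.53943290e-04]), 'force': array([-0.02754697, -0.18577091, -0.11891308]), 'ft_torque': array([-0.02391875,  0.02932456,  0.01890775]), 'width': 0.9993377758144611}
top [[402.19681828   0.         258.41977175]
 [  0.         402.19681828 192.08733436]
 [  0.           0.           1.        ]] [-0.05098619  0.          0.          0.          0.        ] [[-0.023  0.985 -0.174  0.34 ]
 [-1.    -0.025 -0.009  0.006]
 [-0.013  0.173  0.985  1.283]
 [ 0.     0.     0.     1.   ]]
side [[459.33326489   0.         254.74420423]
 [  0.         459.33326489 191.66183893]
 [  0.           0.           1.        ]] [0.04111316 0.         0.         0.         0.        ] [[ 0.933  0.246 -0.262  0.194]
 [-0.359  0.662 -0.658 -0.834]
 [ 0.011  0.708  0.706  1.016]
 [ 0.     0.     0.     1.   ]]
wrist [[302.72296023   0.         263.19254763]
 [  0.         302.72296023 196.0621934 ]
 [  0.           0.           1.        ]] [-0.07065268  0.          0.          0.          0.        ] [[ 0.317  0.911  0.263  0.269]
 [-0.948  0.306  0.086 -0.569]
 [-0.002 -0.277  0.961  0.384]
 [ 0.     0.     0.     1.   ]]
```

View pics/top0.png

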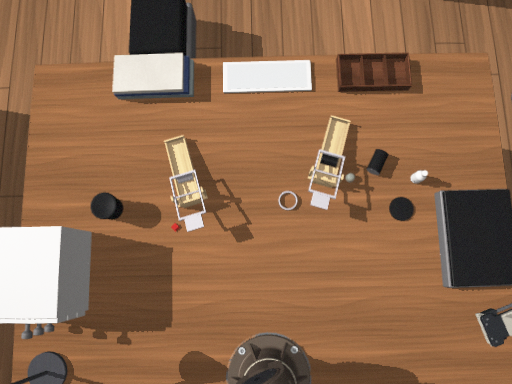

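View pics/side0.png

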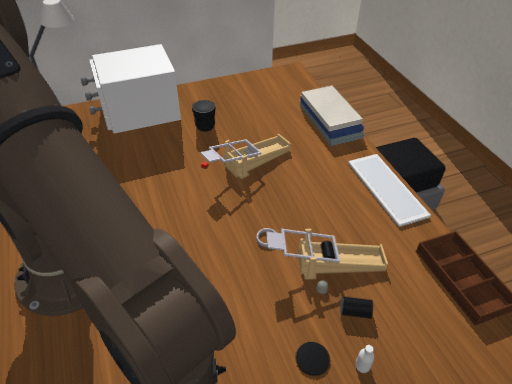

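The top view shows the right-hand dispenser at (330,160) with a dark canister behind its gate. Its paddle is at (320,200), the ring at (288,200) and the loupe at (350,178). The left dispenser has the red shoe cover beside its paddle. Next I'll zoom in and measure.

```bash
cat > h.py <<'E'
import cv2,numpy as np,pickle
def pt(d,u,v,z=None):
    p=cv2.undistortPoints(np.array([[[u,v]]],float),d["camera_matrix"],d["distortion"])[0,0]
    T=d["cam_to_world"]; r=T[:3,:3]@np.array([p[0],-p[1],-1]); o=T[:3,3]
    if z is not None: return o+r*(z-o[2])/r[2]
    return o+r*float(d["depth"][int(round(v)),int(round(u))])
E
python3 - <<'E'
from h import *
d=pickle.load(open("top0.pkl","rb"));s=pickle.load(open("side0.pkl","rb"))
a=d["frame"][110:240,150:220];b=d["frame"][110:240,285:365]
im=np.hstack([cv2.resize(a,None,fx=4.4,fy=4.4,interpolation=cv2.INTER_CUBIC),cv2.resize(b,None,fx=4.4,fy=4.4,interpolation=cv2.INTER_CUBIC)])
cv2.imwrite("pics/z1.png",im[:,:,::-1])
f=d["frame"].astype(int)
# paddle mask
for (x0,x1,y0,y1) in ((300,340,188,212),(180,210,212,234)):
    m=np.zeros(f.shape[:2],np.uint8); sub=f[y0:y1,x0:x1]
    mm=(sub.min(2)>185)&(sub.max(2)-sub.min(2)<35); m[y0:y1,x0:x1]=mm
    n,l,st,c=cv2.connectedComponentsWithStats(m); k=1+st[1:,4].argmax()
    cnt=cv2.findContours((l==k).astype(np.uint8),0,2)[0][0]
    r=cv2.minAreaRect(cnt);print(r,st[k])
    print("centre z=.104",pt(d,*r[0],z=.104),"depth",pt(d,*r[0]))
    print([np.round(pt(d,*q,z=.104),3) for q in cv2.boxPoints(r)])
# bay floor ends
E
```

```text
((323.0, 198.0), (20.0, 28.0), 90.0) [309 188  29  21 283]
centre z=.104 [ 0.52527886 -0.17488715  0.104     ] depth [ 0.52483495 -0.17445419  0.10682686]
[array([ 0.556, -0.135,  0.104]), array([ 0.554, -0.218,  0.104]), array([ 0.494, -0.215,  0.104]), array([ 0.496, -0.132,  0.104])]
((193.6415252685547, 221.2452850341797), (14.834939002990723, 24.99962043762207), 74.05460357666016) [180 212  25  19 271]
centre z=.104 [0.46543461 0.20919603 0.104     ] depth [0.46539312 0.2091286  0.10439046]
[array([0.477, 0.251, 0.104]), array([0.496, 0.18 , 0.104]), array([0.454, 0.168, 0.104]), array([0.435, 0.239, 0.104])]
```

View pics/z1.png

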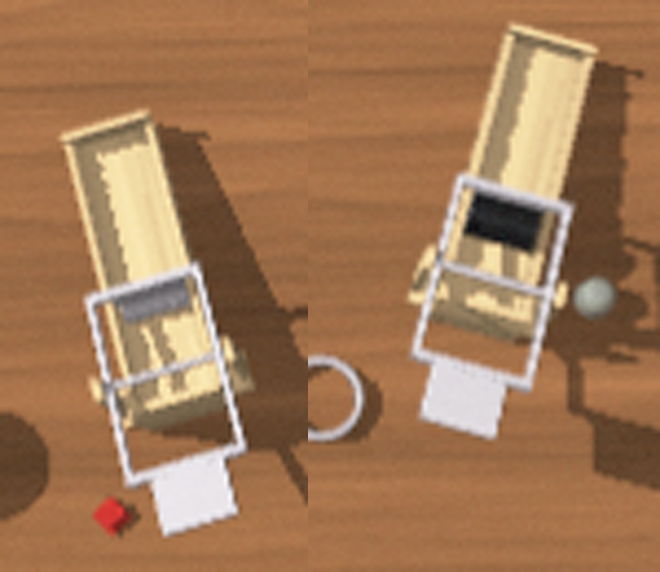

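```bash
python3 - <<'E'
from h import *
d=pickle.load(open("top0.pkl","rb"))
g=lambda zx,zy:(285+(zx-308)/4.4-.4,110+zy/4.4-.4)
P=np.mean([pt(d,*g(*q),z=.104) for q in((429,362),(508,384),(496,437),(420,418))],0)
E1=pt(d,*g(553,40),z=.024)
ax=E1-P;print("paddle",P,"end",E1,"dist",np.linalg.norm(ax[:2]),"yaw",np.degrees(np.arctan2(ax[1],ax[0])))
u,v=g(463,400);print(pt(d,u,v))
fr=[pt(d,*g(*q),z=z) for q,z in(((462,180),.06),((572,207),.06))]
m=(fr[0]+fr[1])/2;a=m-P;print("gate bar mid",m,np.degrees(np.arctan2(a[1],a[0])))
print("box",[pt(d,*q)for q in((445,215),(450,270),(480,240),(500,325))])
for n,q in(("ring",(288,200)),("loupe",(350,178)),("lens",(105,206))):print(n,pt(d,*q))
E
```

```text
paddle [ 0.51787634 -0.16526043  0.104     ] end [ 0.80013228 -0.25773766  0.024     ] dist 0.2970192803559122 yaw -18.140663195276012
[ 0.51686438 -0.16401999  0.11149667]
gate bar mid [ 0.67256383 -0.21742556  0.06      ] -18.63560756577474
box [array([ 0.47009222, -0.55635217,  0.05678622]), array([ 0.30325772, -0.55458604,  0.05860496]), array([ 0.38974481, -0.65033121,  0.07064885]), array([ 0.18297248, -0.53424993,  0.33448568])]
ring [ 0.53828165 -0.07780555 -0.00229789]
loupe [ 0.5999602  -0.27640646  0.02582842]
lens [0.52044865 0.48528482 0.08231204]
```

Emit:
arm_command:
  deltas:
    - {"xyz":[44,-30.4,4],"turn":37,"jaw":255}
    - {"xyz":[44,-30.4,4],"turn":37,"jaw":255}
    - {"xyz":[44,-30.4,4],"turn":37,"jaw":255}
    - {"xyz":[44,-30.4,4],"turn":37,"jaw":255}
    - {"xyz":[44,-30.4,4],"turn":37,"jaw":255}
  force: 30

```text
clock: 0.57
position: [0.3196, -0.4301, 0.2113]
ee_rot: [-3.108, 0.45, 0.001]
force: [1.0, -0.3, -0.2]
width: 0.687
```

Emit:
arm_command:
  deltas:
    - {"xyz":[11.5,-31,4],"turn":2,"jaw":255}
    - {"xyz":[11.5,-31,4],"turn":2,"jaw":255}
    - {"xyz":[11.5,-31,4],"turn":2,"jaw":255}
    - {"xyz":[11.5,-31,4],"turn":2,"jaw":255}
    - {"xyz":[11.5,-31,4],"turn":2,"jaw":255}

```text
clock: 0.98
position: [0.4433, -0.2644, 0.1865]
ee_rot: [-3.1, 0.504, 0.001]
force: [1.2, -0.9, 0.9]
width: 0.323
```

Emit:
arm_command:
  deltas:
    - {"xyz":[0,0,0],"turn":0,"jaw":255}

```text
clock: 1.07
position: [0.448, -0.2561, 0.1857]
ee_rot: [-3.098, 0.487, 0.0]
force: [-0.1, -0.4, 0.5]
width: 0.256
```

Emit:
arm_command:
  deltas:
    - {"xyz":[3.9,-10.8,2],"turn":0.5,"jaw":255}
    - {"xyz":[3.9,-10.8,4],"turn":0.5,"jaw":255}
    - {"xyz":[3.9,-10.8,4.5],"turn":0.5,"jaw":255}
    - {"xyz":[3.9,-10.8,4.5],"turn":0.5,"jaw":255}
    - {"xyz":[3.9,-10.8,4.5],"turn":0.5,"jaw":255}

```text
clock: 1.48
position: [0.5189, -0.1613, 0.1394]
ee_rot: [-3.096, 0.491, 0.004]
force: [0.3, 0.2, 0.3]
width: 0.007
```

```bash
python3 - <<'E'
from h import *
from cell import observe,get_image
o=observe();print(o["position"],o["ee_rot"],o["width"],o["clock"],o["force"])
for n in("wrist","side"):
    d=get_image(n);pickle.dump(d,open(n+"1.pkl","wb"));cv2.imwrite(f"pics/{n}1.png",d["frame"][:,:,::-1])
E
```

```text
[ 0.51894179 -0.16133137  0.13944566] [-3.09575017  0.49102013  0.00443909] 0.006653188584063462 1.4833 [0.29737658 0.18819218 0.29832293]
```

View pics/wrist1.png

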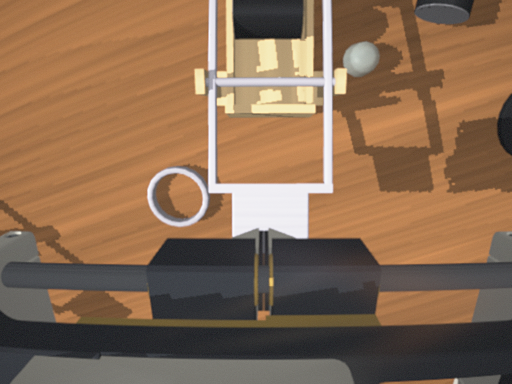

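View pics/side1.png

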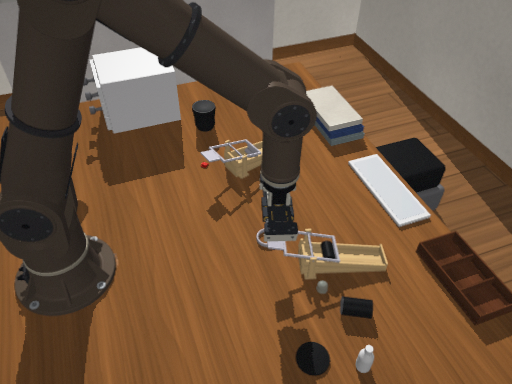

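The wrist view shows the closed fingertips at column 264 and the paddle centred at about 270, so they need a 4 mm lateral shift. The ring at (178,197) and the loupe are clear. Pressing now.

Emit:
arm_command:
  deltas:
    - {"xyz":[0,0.4,2],"turn":0,"jaw":255}
    - {"xyz":[0,0.4,3.5],"turn":0,"jaw":255}
    - {"xyz":[0,0.4,5],"turn":0,"jaw":255}
    - {"xyz":[0,0.4,6.5],"turn":0,"jaw":255}
    - {"xyz":[0,0.4,7.5],"turn":0,"jaw":255}

```text
clock: 2.0
position: [0.5158, -0.1715, 0.0658]
ee_rot: [-3.097, 0.505, 0.001]
force: [0.3, -2.1, 3.9]
width: 0.004
```

Emit:
arm_command:
  deltas:
    - {"xyz":[0,0,0.3],"turn":0,"jaw":255}
    - {"xyz":[0,0,0.3],"turn":0,"jaw":255}
    - {"xyz":[0,0,0.3],"turn":0,"jaw":255}

```text
clock: 2.25
position: [0.5153, -0.1725, 0.0634]
ee_rot: [-3.097, 0.507, 0.001]
force: [-3.2, -1.9, 2.5]
width: 0.008
```

```bash
python3 - <<'E'
from h import *
from cell import observe,get_image
o=observe();print(o["position"],o["ee_rot"],o["width"],o["clock"],o["force"])
for n in("wrist","side"):
    d=get_image(n);pickle.dump(d,open(n+"2.pkl","wb"));cv2.imwrite(f"pics/{n}2.png",d["frame"][:,:,::-1])
    if n=="side": cv2.imwrite("pics/side2z.png",cv2.resize(d["frame"][200:330,230:400],None,fx=4,fy=4,interpolation=2)[:,:,::-1])
E
```

```text
[ 0.51526457 -0.17250106  0.06336034] [-3.09729811e+00  5.06924142e-01  1.35084949e-03] 0.007617016278331091 2.25 [-3.22844175 -1.94638666  2.52637191]
```

View pics/wrist2.png

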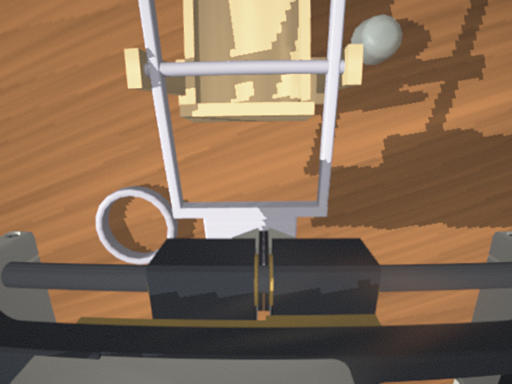

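View pics/side2z.png

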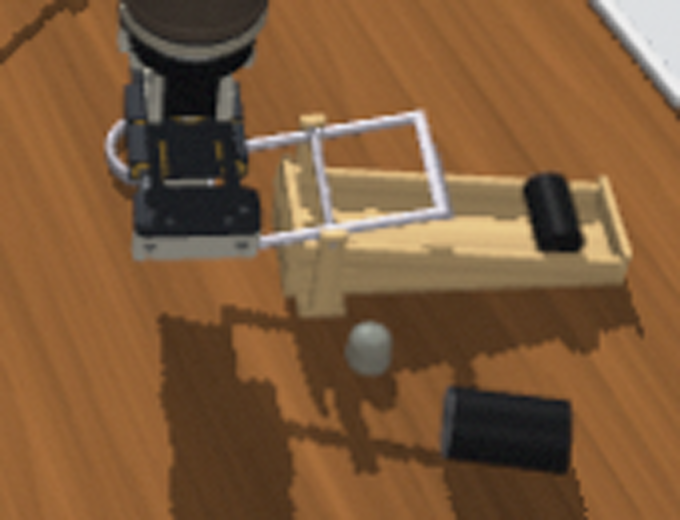

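The gate is up and the canister is nearly at the end of the bay, at (553,210) in the zoom. I'll hold the paddle down.

Emit:
arm_command:
  deltas:
    - {"xyz":[0,-0.4,0.2]}
    - {"xyz":[0,-0.4,0.2]}
    - {"xyz":[0,-0.4,0.2]}
    - {"xyz":[0,-0.4,0.2]}
    - {"xyz":[0,-0.4,0.2]}

```text
schema error: expected keys xyz, turn, jaw
```

Emit:
arm_command:
  deltas:
    - {"xyz":[0,0,0.1]}
    - {"xyz":[0,0,0.1]}
    - {"xyz":[0,0,0.1]}
    - {"xyz":[0,0,0.1]}
    - {"xyz":[0,0,0.1]}

```text
schema error: expected keys xyz, turn, jaw
```

Emit:
arm_command:
  deltas:
    - {"xyz":[0,0,0.1]}
    - {"xyz":[0,0,0.1]}
    - {"xyz":[0,0,0.1]}
    - {"xyz":[0,0,0.1]}
    - {"xyz":[0,0,0.1]}

```text
schema error: expected keys xyz, turn, jaw
```

```bash
cat > look.py <<'E'
import sys
from h import *
from cell import observe,get_image
t=sys.argv[1]
o=observe();print(o["position"],o["ee_rot"],o["width"],o["clock"],o["force"])
d=get_image("side");cv2.imwrite(f"pics/side{t}z.png",cv2.resize(d["frame"][200:330,230:400],None,fx=4,fy=4,interpolation=2)[:,:,::-1])
d=get_image("top");cv2.imwrite(f"pics/top{t}.png",d["frame"][:,:,::-1])
b=d["frame"][110:160,310:365].max(2)<60
m=np.zeros((384,512),np.uint8);m[110:160,310:365]=b
n,l,st,c=cv2.connectedComponentsWithStats(m)
P=np.array([.518,-.165]);a=np.radians(-18.3)
for k in range(1,n):
    if st[k,4]>30:
        w=pt(d,*c[k],z=.035)[:2]-P
        print(st[k],"disp x,y",w@[np.cos(a),np.sin(a)]-.127,w@[-np.sin(a),np.cos(a)])
E
python3 look.py 3
```

```text
[ 0.51549345 -0.17231607  0.06347759] [-3.09746673e+00  5.06349356e-01  5.39600469e-04] 0.005439211987595119 2.35 [-1.93467086 -1.13558907  3.28125719]
[331 118  16  12 129] disp x,y 0.1477162906181811 0.0026961509429253355
```

View pics/side3z.png

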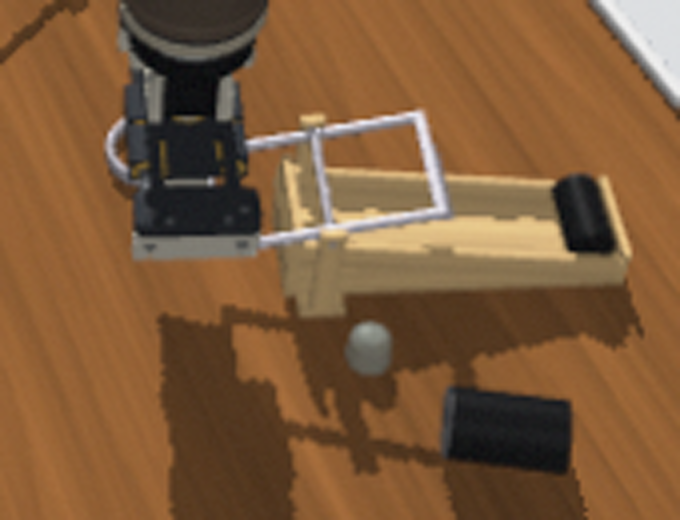

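The canister is at the bottom of the bay (dispenser x about 0.148, y about 0.003). I'll hold a little longer so it settles, then release.

Emit:
arm_command:
  deltas:
    - {"xyz":[0,0,0.1],"turn":0,"jaw":255}
    - {"xyz":[0,0,0.1],"turn":0,"jaw":255}
    - {"xyz":[0,0,0.1],"turn":0,"jaw":255}
    - {"xyz":[0,0,0.1],"turn":0,"jaw":255}
    - {"xyz":[0,0,0.1],"turn":0,"jaw":255}

```text
clock: 2.87
position: [0.5159, -0.1721, 0.0625]
ee_rot: [-3.097, 0.506, -0.0]
force: [-1.5, -0.8, 2.4]
width: 0.006
```

Emit:
arm_command:
  deltas:
    - {"xyz":[0,0,0.1],"turn":0,"jaw":255}
    - {"xyz":[0,0,0.1],"turn":0,"jaw":255}
    - {"xyz":[0,0,0.1],"turn":0,"jaw":255}
    - {"xyz":[0,0,0.1],"turn":0,"jaw":255}
    - {"xyz":[0,0,0.1],"turn":0,"jaw":255}

```text
clock: 3.28
position: [0.516, -0.1722, 0.0615]
ee_rot: [-3.098, 0.506, -0.001]
force: [-1.4, -1.6, 2.7]
width: 0.004
```

```bash
python3 look.py 4
```

```text
[ 0.51600832 -0.17215334  0.06150944] [-3.09750115e+00  5.05785385e-01 -8.14889715e-04] 0.003776233219491852 3.2833 [-1.41893217 -1.58843712  2.69693038]
[331 118  16  12 129] disp x,y 0.14804926754498515 0.00260160065750675
```

The canister hasn't moved and contact held throughout. Releasing straight up, at a moderate speed.

Emit:
arm_command:
  deltas:
    - {"xyz":[0,0,-1.2],"turn":0,"jaw":255}
    - {"xyz":[0,0,-2.4],"turn":0,"jaw":255}
    - {"xyz":[0,0,-3.6],"turn":0,"jaw":255}
    - {"xyz":[0,0,-4.8],"turn":0,"jaw":255}
    - {"xyz":[0,0,-6],"turn":0,"jaw":255}

```text
clock: 3.8
position: [0.5161, -0.1718, 0.1219]
ee_rot: [-3.097, 0.505, -0.001]
force: [0.6, 0.4, 0.4]
width: 0.009
```

Emit:
arm_command:
  deltas:
    - {"xyz":[-1,0,-3],"turn":0,"jaw":255}
    - {"xyz":[-3,0,-6],"turn":0,"jaw":255}
    - {"xyz":[-6,0,-9],"turn":0,"jaw":255}
    - {"xyz":[-9,0,-9],"turn":0,"jaw":255}
    - {"xyz":[-9,0,-9],"turn":0,"jaw":255}

```text
clock: 4.22
position: [0.4266, -0.1419, 0.213]
ee_rot: [-3.097, 0.504, 0.0]
force: [-1.2, 0.3, -1.5]
width: 0.008
```

Emit:
arm_command:
  deltas:
    - {"xyz":[0,0,0],"turn":0,"jaw":255}
    - {"xyz":[0,0,0],"turn":0,"jaw":255}
    - {"xyz":[0,0,0],"turn":0,"jaw":255}

```text
clock: 4.47
position: [0.4272, -0.1418, 0.2127]
ee_rot: [-3.097, 0.503, 0.0]
force: [-0.1, 0.6, -0.6]
width: 0.008
```

```bash
python3 look.py 5
```

```text
[ 0.42718721 -0.14183377  0.21269561] [-3.09687082e+00  5.03258035e-01  1.53970429e-04] 0.008356271333566256 4.4667 [-0.14661169  0.57992713 -0.61901906]
[331 118  16  12 129] disp x,y 0.14795069742347755 0.002471177069522466
```

View pics/side5z.png

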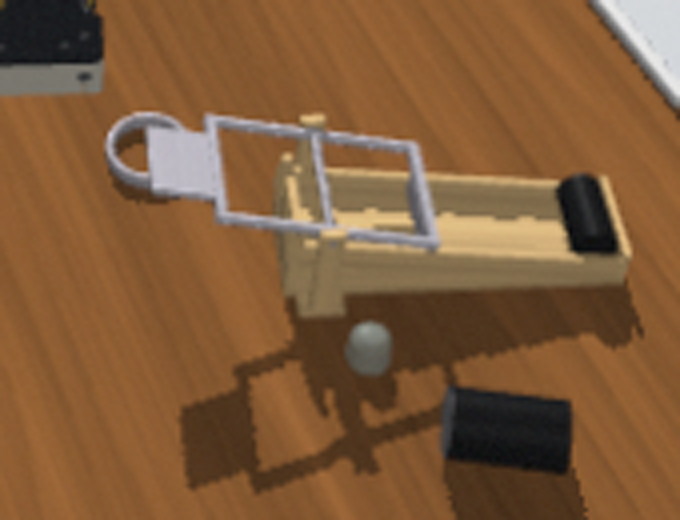

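View pics/top5.png

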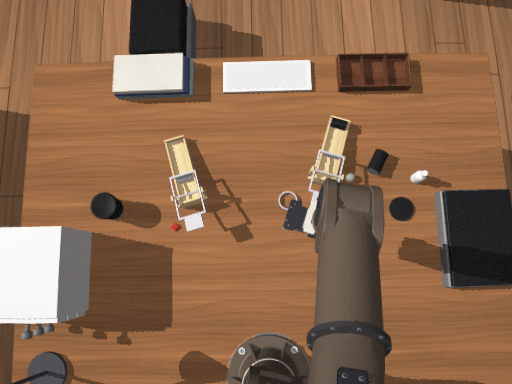

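The gate is shut and the canister is at the end of the bay, at (340,124) in the top view. The battery dispenser, ring, loupe and other bystanders haven't moved, and the gripper is clear.

```bash
python3 -c "
from cell import sign_off
print(sign_off())"
```

```text
the job is handed in; nothing more can be done
None
```

The canister is at the bottom of the film dispenser's pick-up bay, its gate is shut again, and I have handed the job in; sign-off reports no verdict.

- **What I did:** The film dispenser is the right-hand one. I pressed its paddle with the closed fingertips to a tip height of about 62 mm, with 2.4 to 3.9 N of upward force on the tool. I held it down for about 1.3 s, let go straight up and backed away. The job took about 4.5 s.
- **Canister:** In the last pictures it is at dispenser x ≈ 0.148 m, y ≈ 0.002 m, and did not shift between the looks before and after release.
- **Gate:** The lever looks back at rest in the side view. I judged this by eye, since I had no joint reading.
- **Everything else:** The battery dispenser looks shut with the battery behind its gate. No bystander appears to have moved; I compared the views by eye and did not measure this.
- **What went wrong:**
  - Three hold commands were refused because I left out some keys. No time passed, and I sent the hold again correctly.
  - The fingertips landed about 7 mm to the right of the paddle point, still on the plate.

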